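# Index a welding turntable three clicks and hold it on the pawl

## Task

Two sawn steel offcuts lie on the bench in the swing of the welding turntable's lever: put both in the scrap bin. Then take the lever by its upright grip and turn the plate anticlockwise (seen from above) exactly three clicks of its ratchet, so that the next gusset comes round, and draw the lever back until the pawl bites. Finish while still holding the grip, pulled firmly back against the pawl for the tack weld; leave the other things on the bench where they are.

Things in the scene. Friction and masses are not known exactly. Their poses are not given: they have to be found in the camera images.
- axis (a point): Bench welding turntable, fixed: grey bed 280 x 200 x 12 mm, steel ratchet wheel 210 mm across (22 to 36 mm above the bench, 24 saw teeth), above it a round work plate 170 mm across, its top 66 mm up, with a clamped workpiece (flange, pipe stub, eight gussets) up to 85 mm from the axis and 119 mm above the bench. This point: on the vertical turning axis, at the plate's top.
- lever_grip (a point): Centre of the lever's upright round grip: 28 mm across, 49 to 125 mm above the bench, free to revolve on its pin; this point is on its centre line, 95 mm up and 175 mm from the turning axis. The lever is a flat steel bar 26 mm wide that juts out level from under the plate, 37 to 49 mm above the bench, ending 198 mm from the axis. Turns with the plate.
- plate (a joint): Angle of wheel, plate and lever, rad, growing anticlockwise from above. Starts near 0, a tooth back on the pawl. Clicks fall at 0.262, 0.524, 0.785, 1.047 (15 degrees each). Turned on slowly, the grip resists with under 1 N, then climbing to about 7 N, then jumps ahead as the pawl drops and is free again. Turned back, it is free or springs back until the last tooth passed stops hard on the pawl.
- scrap_bin: Open sheet-steel scrap bin, fixed, 180 (its x) x 220 (its y) x 85 mm high, walls 4 mm; origin at the centre of its underside.
- tube_center (a point): Centre of the square-tube offcut: hollow steel, 60 mm long (its x, the open ends), 40 mm wide (its y), 40 mm high (z), lying on the bench, about 0.25 kg.
- bar_center (a point): Centre of the solid bar offcut: steel block 50 mm long (its x), 30 mm wide (its y), 40 mm high (z), standing on the bench, about 0.45 kg.
- channel: Bystander: a U-shaped tacked steel bracket, 90 x 60 x 56 mm high; origin at the centre of its underside. Leave it alone.
- chipping_hammer: Bystander: a chipping hammer lying along its own x, 260 mm long, wooden handle to -x; origin near its middle on the bench. Leave it alone.
- magnet_block: Bystander: a welding magnet block, 77 x 54 x 20 mm; origin at the centre of its underside. Leave it alone.
- pawl: The pawl: a spring-loaded steel dog about 60 mm long, pivoted on the turntable's bed beside the wheel on the far side from the lever, its nose riding on the teeth; origin on its pivot. Not to be touched.
Mind the look-alikes: they are no part of the job. Leave any orange or turquoise look-alike of the part that bears tube_center alone. Leave any green or yellow look-alike of the part that bears bar_center alone.

How it is judged:
On the way, in this order (a step that is already met when the one before it is completed fails the run):
1. both offcuts lie in the scrap bin, let go, and the lever has not yet been clicked on (x of tube_center in the frame of scrap_bin between -0.09 and 0.09 m and y of tube_center in the frame of scrap_bin between -0.11 and 0.11 m and z of each of tube_center, bar_center in the frame of scrap_bin below 0.075 m and x of bar_center in the frame of scrap_bin between -0.09 and 0.09 m and y of bar_center in the frame of scrap_bin between -0.11 and 0.11 m and contact force between the fingers and tube_offcut below 0.1 N and contact force between the fingers and bar_offcut below 0.1 N and value of joint plate below 0.25 rad), for 0.2 s.
2. the third click has fallen (value of joint plate above 0.775 rad), for 0.1 s.
At the end, for the whole second after the job is handed in: both offcuts at rest inside the scrap bin; the plate still, at the third click (0.785 rad, within 0.03); fingers on the lever (over 1 N), pulling it back so that the tooth presses on the pawl with over 3.5 N (2 N at the grip, plus drag), through the last second (x of tube_center in the frame of scrap_bin between -0.09 and 0.09 m and y of tube_center in the frame of scrap_bin between -0.11 and 0.11 m and z of each of tube_center, bar_center in the frame of scrap_bin below 0.075 m and x of bar_center in the frame of scrap_bin between -0.09 and 0.09 m and y of bar_center in the frame of scrap_bin between -0.11 and 0.11 m and linear speed of each of tube_offcut, bar_offcut below 0.02 m/s and value of joint plate between 0.755397 and 0.800397 rad and velocity of joint plate between -0.05 and 0.05 rad/s and contact force between the fingers and plate above 1 N and contact force between pawl and plate above 3.5 N); the arm keeps its last pose, push and grip.
It fails at once if the plate was turned on past a fourth click (value of joint plate above 1.0572 rad).
It fails at once if a bystander was moved by more than 25 mm (distance of any of channel, chipping_hammer, magnet_block from where it was at the start of the episode above 0.025 m).
It fails at once if the pawl was handled (contact force between any of the fingers, the arm and pawl above 0.5 N).
It also fails if it takes over 72 s, if anything falls off the work surface, if the arm or the gripper's body presses on something with over 40 N, if the wrist force passes 120 N, or if a joint passes its speed limit or range.

## Robot

A 7-joint arm with a two-finger parallel gripper is mounted at the origin on the work surface. World frame = base frame: x ahead of the robot, y to its left, z up, the work surface at z = 0. Lengths are in m, angles in rad, forces in N, time in s.
With the tool pointing down it reaches from about 0.4 to 0.85 m from the base axis. Payload 10.4 kg.
Tool frame: the origin (TCP) lies on the centre line of the jaws, within the pads' length; the fingertips stand 17 mm ahead of it and the grasp point (between the pads) lies 2 mm behind it; z points along the fingers, x is the direction in which the jaws open and shut, and the axes are right-handed (so a half turn about z gives the same grasp; the last joint's range is limited). The gripper opens to 87 mm and grips with 3 to 60 N. Pads are 19 mm wide; open, the fingers measure 117 mm over their backs; the gripper's body (75 mm by 190 mm) begins 51 mm behind the grasp point.
Start: joints at [1.31, 0.332, -0.065, 1.46, 0.022, 1.35, -0.088], TCP at [0.147, -0.607, 0.24] pointing down, gripper open.
Joint ranges: [-2.6, 2.6], [-0.5, 2.12], [-1.47, 1.34], [0.16, 2.42], [-1.27, 4.41], [0.06, 2.06], [-2.6, 2.6]. Speed limits (rad/s): [2.22, 2.22, 2.79, 2.79, 3.14, 3.14, 3.14].

## Interface

Orientations are given as a unit quaternion [x, y, z, w].
In Python, from workcell import movep, movel, move_joints, move_gripper, hold, solve_ik, grab_frame, PlanningError, sign_off, outline_of, tip_of, get_time_s, get_joint_positions, get_qd, get_joint_torque, get_position, get_tcp_rot, get_force, get_ft_torque, get_gripper_width gives the robot as it stands. Calls block until the motion is done:
- movep(position, orientation): joint-space move of the TCP to a pose.
- movel(position, rotation=None, velocity=0.15): straight line of the TCP; rotation=None keeps the orientation; velocity is the mean speed in m/s.
- move_joints(angles): joint-space move.
- move_gripper(opening): opening from 0.0 (shut) to 1.0 (fully open); the grip force is fixed at half the most; returns when the fingers have stopped.
- hold(seconds).
- solve_ik(position, orientation): joint angles nearest the present ones, or None.
- grab_frame(name): name is "scene" or "top"; returns a dict with "frame" (400x640x3 uint8, red, green, blue), "z_map" (400x640 float32, m along the optical axis (not along the pixel's ray), 0 where there is no reading), "vertical_fov" (degrees; the focal length in pixels is half the picture's height over the tangent of half this angle, whatever the lens; pixels are square), "cx", "cy" (the principal point, pixels), "k1" (the pictures are not rectified: a ray, as slopes to the right and down, at radius r is drawn at 1 + k1 r^2 times it, then the intrinsics apply), "R" (3x3) and "t" (3): a world point X has camera coordinates R X + t. Camera axes: x right, y down, z forward; pixel columns grow to the right and rows downward; lengths in m; the calibration is good to about 2 mm. A picture is of the moment at which its call begins.
A pose or a line that the arm cannot do raises PlanningError and nothing moves.
- sign_off(): hands the job in, once; it reports no verdict.
Trained networks look in a picture, given as the dict that the camera call returned (one of the last four; its "shot" number tells which), for a name from the list of things; names that differ only in an ending like _2 or _b are one class to them, and where a whole thing is asked for, a point or a joint stands for the part that bears it (a point fixed in the world has none). Each returns a list of dicts, best first, with "confidence" (0 to 1); they miss things now and then, are a little off and sometimes report something else, mostly with a low value. They report only what shows in the picture. A call takes as long as a camera call. They do not tell look-alikes from the thing itself.
- outline_of(picture, name): "pixels" (400x640 bool, what is visible of it) and "rect" ([centre column, centre row, width, height] in pixels, round what is visible of it).
- tip_of(picture, name): "position" ([row, column] in pixels: a listed point, or the origin of a listed thing).
Readings, each from a call of its own:
- get_time_s(): time.
- get_joint_positions(): joint angles.
- get_qd(): joint speeds.
- get_joint_torque(): joint torques, N m.
- get_position(): TCP position.
- get_tcp_rot(): TCP orientation.
- get_force(): force on the tool from outside, world axes, zero at the start.
- get_ft_torque(): the same for the moment, N m.
- get_gripper_width(): opening from 0.0 (shut) to 1.0 (fully open).
Only numpy, scipy, OpenCV 4.12 (cv2) and the standard library are available. Lean on these libraries where they do the work, as an engineer would, in place of code of your own. Each camera call takes 0.05 s, during which the arm holds its last target.

## Working session

There is one attempt and no reset: what is moved stays moved. The work goes in short steps, each a Python script; the robot and the scene stay as the last script left them, time stands still between calls to the robot, and variables do not carry over. Pictures are saved under pics/ and viewed, and the job is handed in when it is done.

```bash
ls; mkdir -p pics; cat > h.py <<'E'
import numpy as np, cv2
from workcell import *
def intr(p):
    h=p["frame"].shape[0]; f=h/2/np.tan(np.radians(p["vertical_fov"])/2)
    return f,p["cx"],p["cy"],p["k1"]
def ray(p,c,r):
    f,cx,cy,k=intr(p); xd=(c-cx)/f; yd=(r-cy)/f
    rd=np.hypot(xd,yd); ru=rd
    for _ in range(30): ru=rd/(1+k*ru*ru)
    s=ru/rd if rd>0 else 1
    return np.array([xd*s,yd*s,1.0])
def world(p,c,r,z=None):
    d=ray(p,c,r); R=np.array(p["R"]);t=np.array(p["t"])
    if z is None:
        D=p["z_map"][int(round(r)),int(round(c))]
        return R.T@(d*D-t) if D>0 else None
    o=-R.T@t; v=R.T@d
    return o+v*(z-o[2])/v[2]
def cloud(p,mask):
    rr,cc=np.nonzero(mask); f,cx,cy,k=intr(p)
    D=p["z_map"][rr,cc]; ok=D>0; rr,cc,D=rr[ok],cc[ok],D[ok]
    xd=(cc-cx)/f; yd=(rr-cy)/f; rd=np.hypot(xd,yd); ru=rd.copy()
    for _ in range(30): ru=rd/(1+k*ru*ru)
    s=np.where(rd>0,ru/np.maximum(rd,1e-9),1)
    P=np.stack([xd*s*D,yd*s*D,D],1)
    return (P-np.array(p["t"]))@np.array(p["R"]), rr, cc
def proj(p,X):
    R=np.array(p["R"]);t=np.array(p["t"]); c=R@np.asarray(X)+t
    x,y=c[0]/c[2],c[1]/c[2]; f,cx,cy,k=intr(p); s=1+k*(x*x+y*y)
    return cx+f*x*s, cy+f*y*s
def save(p,n,im=None):
    cv2.imwrite("pics/"+n,cv2.cvtColor(p["frame"] if im is None else im,cv2.COLOR_RGB2BGR))
E
python3 - <<'E'
from h import *
import pickle
print(get_time_s(),get_position(),get_tcp_rot(),get_gripper_width(),get_force())
N=["axis","lever_grip","plate","scrap_bin","tube_center","bar_center","channel","chipping_hammer","magnet_block","pawl"]
for n in ["scene","top"]:
    p=grab_frame(n); save(p,n+"1.png")
    res={}
    for m in N:
        try:
            t=tip_of(p,m) if m!="plate" else []
        except Exception as e: t=[];print(m,e)
        try: o=outline_of(p,m) if m!="axis" else []
        except Exception as e: o=[];print(m,e)
        res[m]=(t,o)
        print(n,m,[(np.round(a["position"],1).tolist(),round(a["confidence"],2),np.round(world(p,a["position"][1],a["position"][0]),3).tolist()) for a in t][:4],[(np.round(a["rect"]).tolist(),round(a["confidence"],2)) for a in o][:5])
    pickle.dump((dict(p),res),open(n+"1.pkl","wb"))
print(get_time_s())
E
```

```text
pics
0.0 [ 0.14714749 -0.60705571  0.23874682] [ 7.86005568e-01 -6.18219009e-01 -5.81765114e-04 -4.06066081e-04] 0.9995992199358785 [ 0.55772446  0.16326063 -0.04049258]
scene axis [([234.6, 320.1], 0.67, [0.685, -0.17, 0.093]), ([226.0, 241.5], 0.43, [0.514, -0.256, 0.038])] []
scene lever_grip [([169.9, 318.2], 0.92, [0.545, -0.049, 0.104])] [([322.0, 222.0, 92.0, 130.0], 0.71)]
scene plate [] [([321.0, 222.0, 91.0, 129.0], 0.64)]
scene scrap_bin [([134.7, 391.1], 0.61, [0.492, 0.298, 0.002])] [([396.0, 130.0, 99.0, 81.0], 0.63)]
scene tube_center [([199.2, 271.5], 0.95, [0.494, -0.155, 0.04]), ([170.1, 289.2], 0.89, [0.438, -0.054, 0.035]), ([174.0, 246.8], 0.89, [0.382, -0.148, 0.041])] [([271.0, 200.0, 26.0, 30.0], 0.97), ([290.0, 169.0, 25.0, 23.0], 0.76), ([247.0, 176.0, 25.0, 22.0], 0.75)]
scene bar_center [([249.5, 208.1], 0.64, [0.522, -0.347, 0.041]), ([227.8, 243.5], 0.57, [0.516, -0.253, 0.032]), ([197.8, 215.9], 0.56, [0.401, -0.251, 0.04]), ([169.1, 316.1], 0.28, [0.542, -0.053, 0.107])] [([207.0, 249.0, 29.0, 25.0], 0.84), ([215.0, 200.0, 19.0, 30.0], 0.66), ([243.0, 
[... 1085 characters left out ...]
69, [0.5, -0.25, 0.038]), ([272.4, 387.4], 0.63, [0.379, -0.248, 0.045]), ([225.8, 416.0], 0.6, [0.512, -0.336, 0.039])] [([386.0, 231.0, 23.0, 13.0], 0.71), ([385.0, 272.0, 12.0, 17.0], 0.68), ([418.0, 225.0, 14.0, 19.0], 0.47)]
top channel [([157.0, 247.0], 0.86, [0.728, 0.16, 0.01])] [([349.0, 184.0, 76.0, 85.0], 0.74), ([245.0, 157.0, 30.0, 38.0], 0.63)]
top chipping_hammer [([197.5, 446.4], 0.7, [0.597, -0.434, 0.018])] [([449.0, 206.0, 43.0, 92.0], 0.76)]
top magnet_block [([158.4, 214.5], 0.93, [0.723, 0.256, 0.018])] [([212.0, 159.0, 23.0, 30.0], 0.85), ([448.0, 207.0, 40.0, 90.0], 0.71)]
top pawl [([136.1, 368.8], 0.53, [0.781, -0.206, 0.042])] [([358.0, 141.0, 8.0, 6.0], 0.58)]
1.9
```

View pics/scene1.png

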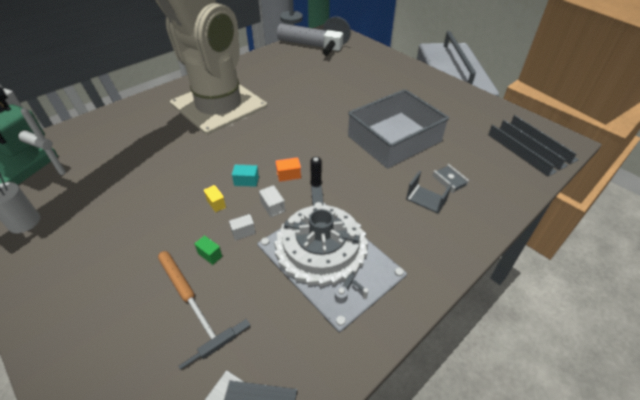

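View pics/top1.png

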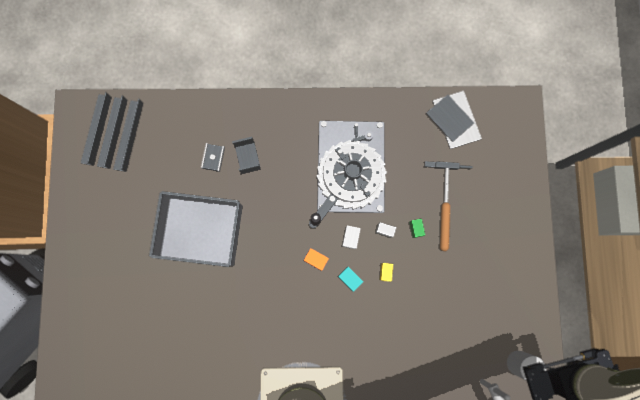

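```bash
python3 - <<'E'
import pickle,cv2
for n,b in (("scene",(180,130,280,200)),("top",(280,120,190,180))):
    p,_=pickle.load(open(n+"1.pkl","rb")); x,y,w,h=b
    im=cv2.resize(p["frame"][y:y+h,x:x+w],None,fx=2.8,fy=2.8,interpolation=cv2.INTER_CUBIC)
    cv2.imwrite(f"pics/{n}1z.png",im[:,:,::-1]); print(im.shape)
E
```

```text
(560, 784, 3)
(504, 532, 3)
```

View zooms.

View pics/scene1z.png

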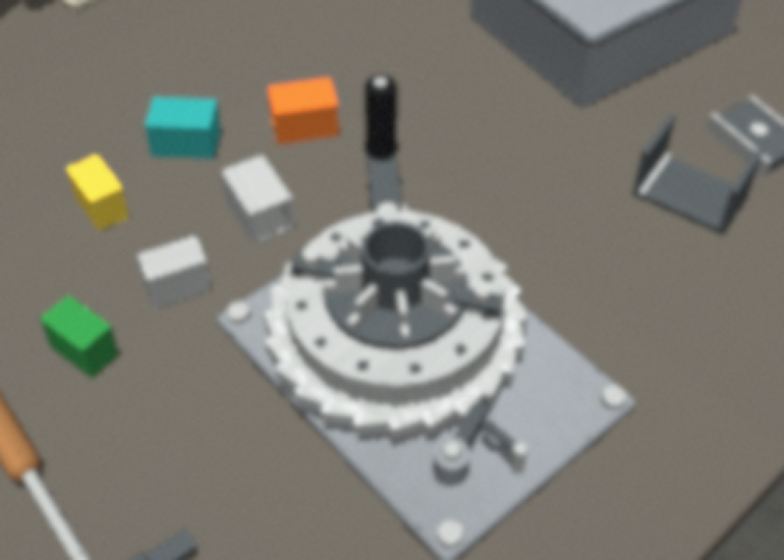

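View pics/top1z.png

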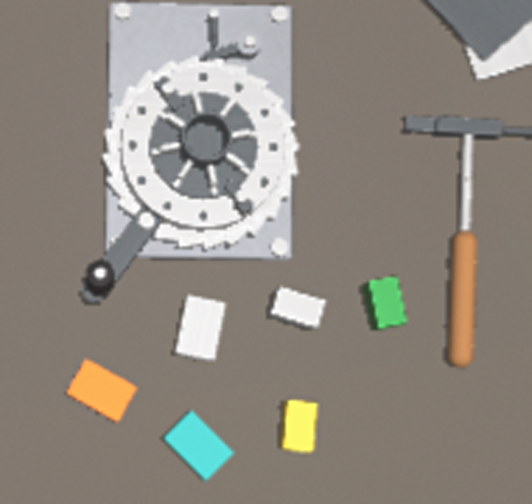

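```bash
python3 - <<'E'
import pickle,cv2
from h import *
for n in ("scene","top"):
    p,res=pickle.load(open(n+"1.pkl","rb"))
    full=np.ones((400,640),bool)
    P,rr,cc=cloud(p,full)
    V=p["frame"][rr,cc].astype(float)
    # bench height check
    m=(P[:,0]>.45)&(P[:,0]<.6)&(P[:,1]>.0)&(P[:,1]<.1)
    print(n,"bench z",np.median(P[m,2]))
    # top surfaces of offcuts, by region + height
    for nm,c in (("tube",(.485,-.158)),("bar",(.505,-.25)),("orange",(.42,-.045)),("teal",(.365,-.14)),("green",(.51,-.337)),("yellow",(.385,-.25))):
        m=(np.hypot(P[:,0]-c[0],P[:,1]-c[1])<.055)&(P[:,2]>.031)&(P[:,2]<.05)
        Q=P[m]; 
        if len(Q)<5: print(nm,len(Q)); continue
        r=cv2.minAreaRect(Q[:,:2].astype(np.float32)*1000)
        print(n,nm,len(Q),"z",np.round(np.median(Q[:,2]),4),"rect",np.round(r[0],1),np.round(r[1],1),round(r[2],1),"col",V[m].mean(0).round())
    m=(P[:,2]>.075)&(P[:,2]<.14)&(np.hypot(P[:,0]-.535,P[:,1]+.048)<.05)
    Q=P[m]; print("grip",len(Q),Q.min(0).round(3),Q.max(0).round(3),np.median(Q[Q[:,2]>.118],0).round(4) if (Q[:,2]>.118).any() else None)
    # bin rim
    m=(P[:,2]>.07)&(P[:,2]<.1)&(np.abs(P[:,0]-.5)<.2)&(np.abs(P[:,1]-.3)<.2)
    Q=P[m]; r=cv2.minAreaRect(Q[:,:2].astype(np.float32)*1000); print("bin",len(Q),np.median(Q[:,2]),r)
    # wheel
    m=(P[:,2]>.028)&(P[:,2]<.04)&(np.hypot(P[:,0]-.675,P[:,1]+.15)<.12)
    print('wheel',cv2.minEnclosingCircle(P[m][:,:2].astype(np.float32)*1000) if m.any() else None)
    m=(P[:,2]>.058)&(P[:,2]<.074)&(np.hypot(P[:,0]-.675,P[:,1]+.15)<.12)
    print('plate',m.sum(),cv2.minEnclosingCircle(P[m][:,:2].astype(np.float32)*1000))
E
```

```text
scene bench z -0.0011296169752850152
scene tube 329 z 0.0388 rect [ 483.9 -148.2] [41.1 62.8] 77.9 col [201. 203. 200.]
scene bar 264 z 0.0388 rect [ 504.  -249.8] [50.6 32.6] 72.0 col [190. 192. 190.]
scene orange 281 z 0.0385 rect [419.8 -44. ] [60.2 46.7] 61.1 col [230. 132.  57.]
scene teal 299 z 0.0389 rect [ 364.2 -142.9] [60.7 44.5] 44.1 col [ 59. 174. 170.]
scene green 299 z 0.0388 rect [ 508.  -342.7] [52.  30.4] 9.5 col [ 62. 160.  81.]
scene yellow 214 z 0.0387 rect [ 381.7 -247.9] [29.9 54.4] 82.8 col [231. 215.  78.]
grip 232 [ 0.519 -0.059  0.076] [ 0.547 -0.031  0.129] [ 0.5343 -0.0469  0.1235]
bin 1104 0.08230962170134772 ((509.59368896484375, 293.9234619140625), (232.8927459716797, 191.46095275878906), 82.66693878173828)
wheel ((680.7040405273438, -160.16299438476562), 111.81428527832031)
plate 2451 ((669.6072998046875, -152.83433532714844), 86.12742614746094)
top bench z 0.0017710603811824542
top tube 285 z 0.0415 rect [ 483. -147.] [40.  59.9] 77.6 col [240. 239. 239.]
top bar 186 z 0.0419 rect [ 503.  -248.2] [51.  30.3] 72.4 col [230. 229. 228.]
top orange 289 z 0.0415 rect [420.  -44.1] [59.7 40. ] 60.1 col [252. 175.  85.]
top teal 301 z 0.042 rect [ 362.4 -142.1] [60.3 38.8] 44.3 col [ 91. 219. 216.]
top green 187 z 0.0411 rect [ 507.4 -340.8] [49.7 31.9] 11.0 col [ 90. 192. 108.]
top yellow 189 z 0.0415 rect [ 381.4 -246.6] [31.1 49.2] 83.4 col [247. 241. 104.]
grip 92 [ 0.517 -0.057  0.076] [ 0.543 -0.032  0.136] [ 0.531  -0.0431  0.127 ]
bin 985 0.08683898845254134 ((508.09356689453125, 293.6994934082031), (227.72779846191406, 188.06349182128906), 82.49494171142578)
wheel ((678.8137817382812, -154.75364685058594), 114.11019897460938)
plate 1583 ((663.9415283203125, -143.27154541015625), 93.56597900390625)
```

```bash
cat >> h.py <<'E'
from scipy.spatial.transform import Rotation as Rot
def quat(yaw_deg,tilt_deg=0):
    """jaw dir at yaw (world), tool down; tilt about jaw axis (tool x)"""
    c,s=np.cos(np.radians(yaw_deg)),np.sin(np.radians(yaw_deg))
    M=np.array([[c,s,0],[s,-c,0],[0,0,-1]],float)
    return (Rot.from_matrix(M)*Rot.from_euler('x',tilt_deg,degrees=True)).as_quat()
TUBE=np.array([.4835,-.1475]); TUBE_YAW=77.7   # jaw dir across 40 mm
BAR=np.array([.5035,-.249]); BAR_YAW=-17.7
GRIP=np.array([.5327,-.045])
BIN=np.array([.5088,.2938]); BIN_YAW=-7.4
def bin_pt(x,y):
    a=np.radians(BIN_YAW); return BIN+np.array([x*np.cos(a)-y*np.sin(a), x*np.sin(a)+y*np.cos(a)])
E
python3 - <<'E'
from h import *
import pickle
for n in ("scene","top"):
    p,res=pickle.load(open(n+"1.pkl","rb"))
    r,c=res["axis"][0][0]["position"]; print(n,"axis@.066",world(p,c,r,.066))
    r,c=res["lever_grip"][0][0]["position"]; print(n,"grip@.095",world(p,c,r,.095))
    P,rr,cc=cloud(p,np.ones((400,640),bool))
    # annulus fit: plate-top points
    m=(np.abs(P[:,2]-.066)<.006)&(np.hypot(P[:,0]-.672,P[:,1]+.147)<.1); Q=P[m][:,:2]
    # iterate: hull circle fit
    h=cv2.convexHull(Q.astype(np.float32)*1000)[:,0]
    from scipy.optimize import least_squares
    f=least_squares(lambda v:np.hypot(h[:,0]-v[0],h[:,1]-v[1])-85,[672,-147],loss='soft_l1').x
    rr_=np.hypot(*(h-f).T); print(n,'plate fit',f,rr_.min(),rr_.max(),len(h), 'dist grip',np.hypot(*(f/1000-GRIP)))
    m=(np.abs(P[:,2]-.036)<.005)&(np.hypot(P[:,0]-f[0]/1000,P[:,1]-f[1]/1000)<.112)&(np.hypot(P[:,0]-f[0]/1000,P[:,1]-f[1]/1000)>.07); Q=P[m][:,:2]
    h=cv2.convexHull(Q.astype(np.float32)*1000)[:,0]
    g=least_squares(lambda v:np.hypot(h[:,0]-v[0],h[:,1]-v[1])-104,f,loss='soft_l1').x; print('wheel',g)
t=TUBE
for tilt in (0,15,-15): 
    R=Rot.from_quat(quat(TUBE_YAW,tilt)).as_matrix(); print(tilt,R[:,2].round(3))
def chk(n,xy,z,yaw,tilt=0):
    for y in (yaw,yaw+180):
        q=solve_ik([*xy,z],quat(y,tilt if y==yaw else -tilt)); print(n,y,None if q is None else np.round(q,2).tolist())
for tl in (-20,0,20): chk("tube%d"%tl,TUBE,.032,TUBE_YAW,tl)
chk("bar",BAR,.032,BAR_YAW)
chk("bin",bin_pt(0,.05),.075,BIN_YAW);chk("bin",bin_pt(0,-.05),.075,BIN_YAW)
A=np.array([.672,-.148]); ph=np.degrees(np.arctan2(*(GRIP-A)[::-1])); print(ph)
for d in (0,25,50):
    a=np.radians(ph+d); chk("g%d"%d,A+.175*np.array([np.cos(a),np.sin(a)]),.105,ph+d-90)
print(get_time_s())
E
```

```text
scene axis@.066 [ 0.6692489  -0.15590074  0.066     ]
scene grip@.095 [ 0.53738967 -0.04174244  0.095     ]
scene plate fit [ 669.49710594 -153.17224927] 83.73888702477943 86.39681944397707 43 dist grip 0.17439806107051925
wheel [ 670.4116061  -153.19019465]
top axis@.066 [ 0.6755944 -0.1462678  0.066    ]
top grip@.095 [ 0.52802659 -0.04558852  0.095     ]
top plate fit [ 668.06350666 -151.08617032] 83.2124388816708 88.70000156285403 45 dist grip 0.17198126197035044
wheel [ 670.31466897 -152.41176991]
0 [ 0.  0. -1.]
15 [-0.253  0.055 -0.966]
-15 [ 0.253 -0.055 -0.966]
tube-20 77.7 [0.94, 0.19, -0.76, 2.23, 0.32, 0.44, 1.3]
tube-20 257.7 [0.82, 0.17, -0.64, 2.24, 0.25, 0.43, -1.79]
tube0 77.7 [0.85, 0.4, -0.74, 1.95, 0.34, 0.92, 1.3]
tube0 257.7 [0.66, 0.35, -0.52, 1.96, 0.22, 0.89, -1.75]
tube20 77.7 [0.72, 0.64, -0.67, 1.66, 0.35, 1.34, 1.29]
tube20 257.7 [0.56, 0.58, -0.45, 1.67, 0.22, 1.3, -1.75]
bar -17.7 [0.82, 0.46, -0.53, 1.81, 0.28, 0.94, -0.14]
bar 162.3 [-0.5, 0.74, 1.16, 1.88, -0.78, 1.07, -2.46]
bin -7.4 [0.13, 0.75, -1.1, 1.61, 0.7, 1.23, -1.25]
bin 172.6 [0.19, 0.85, -1.25, 1.61, 0.83, 1.31, 1.82]
bin -7.4 [0.36, 0.64, -1.15, 1.77, 0.63, 1.16, -1.11]
bin 172.6 [0.41, 0.71, -1.24, 1.77, 0.72, 1.21, 1.97]
143.52035849759582
g0 53.52035849759582 [0.74, 0.38, -0.87, 1.82, 0.33, 1.09, 0.69]
g0 233.52035849759582 [0.6, 0.33, -0.7, 1.83, 0.24, 1.07, -2.4]
g25 78.52035849759582 [0.84, 0.31, -0.8, 1.88, 0.26, 1.06, 1.31]
g25 258.5203584975958 [0.68, 0.27, -0.61, 1.88, 0.18, 1.04, -1.78]
g50 103.52035849759582 [0.89, 0.34, -0.71, 1.82, 0.25, 1.07, 1.89]
g50 283.5203584975958 [0.72, 0.3, -0.51, 1.83, 0.17, 1.05, -1.19]
1.9
```

```bash
python3 - <<'E'
from h import *
q=quat(BAR_YAW)
movep([*BAR,.16],q); print(get_time_s())
move_gripper(.75); print(get_time_s())
movel([*BAR,.030],velocity=.15); print(get_time_s(),get_position(),get_force())
move_gripper(0.0); print(get_time_s(),get_gripper_width(),get_force())
movel([*BAR,.16],velocity=.2); print(get_time_s(),get_gripper_width()*87,get_force())
p=grab_frame("top"); save(p,"bar_up.png")
E
```

```text
3.7583
4.4583
5.475 [ 0.50415287 -0.24921993  0.03090938] [ 0.27284741 -0.1701434   0.26323313]
6.175 0.3405178140357163 [-2.12316098  0.61392381  3.0932251 ]
6.975 29.526479165710857 [-0.57960539  0.4660553  -5.1530996 ]
```

View pics/bar_up.png

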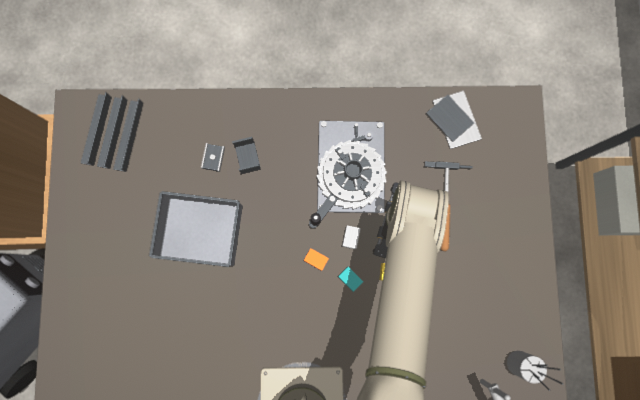

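```bash
python3 - <<'E'
from h import *
movel([*BAR,.23],velocity=.25)
q=quat(BIN_YAW); b=bin_pt(0,-.05)
movep([*b,.23],q); print(get_time_s(),get_gripper_width()*87)
movel([*b,.055],velocity=.2); print(get_time_s(),get_position(),get_force())
move_gripper(.7); print(get_time_s(),get_gripper_width())
movel([*b,.23],velocity=.25); print(get_time_s(),get_position())
movep([.46,-.02,.24],quat(TUBE_YAW+180,20)) if 0 else None
p=grab_frame("scene"); save(p,"bar_in.png",cv2.resize(p["frame"][60:260,180:500],None,fx=2,fy=2))
t=tip_of(p,"bar_center"); print([(np.round(a["position"]),a["confidence"]) for a in t])
E
```

```text
9.25 29.327567990170483
10.275 [0.50309351 0.24471219 0.05621183] [ 0.53026623 -0.39951419 -4.06364727]
11.1 0.7012015885254028
11.95 [0.50193955 0.24370308 0.22871009]
[(array([196., 218.]), 0.83), (array([249., 209.]), 0.59), (array([141., 384.]), 0.52)]
```

View pics/bar_in.png

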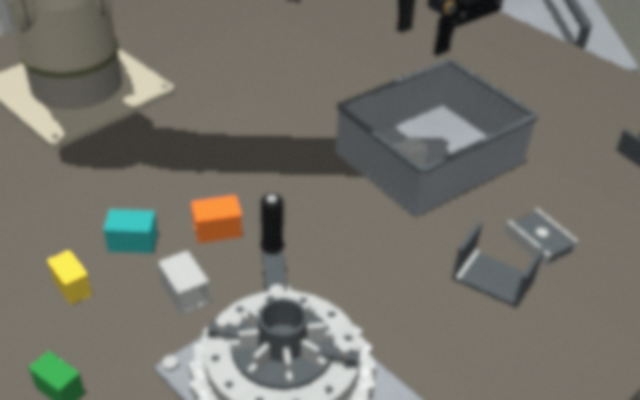

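```bash
python3 - <<'E'
from h import *
q=quat(TUBE_YAW+180,20); e=np.array([np.cos(np.radians(TUBE_YAW-90)),np.sin(np.radians(TUBE_YAW-90))])
print(e,Rot.from_quat(q).as_matrix()[:,2])
g=TUBE-.013*e; b=bin_pt(0,.035); qb=quat(BIN_YAW,20)
print(solve_ik([*g,.032],q),solve_ik([*b,.07],qb))
movep([*g,.21],q); print(get_time_s(),get_position(),get_joint_positions().round(2) if hasattr(get_joint_positions(),'round') else get_joint_positions())
movel([*g,.032],velocity=.18); print(get_time_s(),get_position(),get_force())
p=grab_frame("scene"); save(p,"tube_at.png",cv2.resize(p["frame"][100:300,180:500],None,fx=2,fy=2))
E
```

```text
[ 0.97704557 -0.21303039] [ 0.33416927 -0.07286068 -0.93969262]
[ 1.23190279  0.23135236 -1.06107414  2.25366256  0.46432787  0.46019014
 -1.95305314] [ 0.3815376   0.60484835 -1.08298248  1.83310137  0.36774493  0.78744474
 -0.91722156]
13.5 [ 0.4714224  -0.14355691  0.21009916] [ 1.25 -0.22 -0.91  2.08 -0.28  0.86 -1.32]
14.6417 [ 0.47133169 -0.14432088  0.03245463] [0.06608254 0.04111497 0.36541066]
```

View pics/tube_at.png

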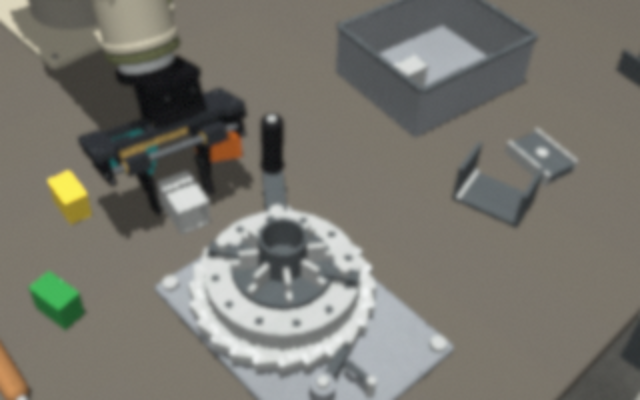

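Fingers straddle the tube (zoomed at 185,200), the body clears the grip (272,140), and the bar stands in the bin (410,68).

```bash
python3 - <<'E'
from h import *
q=quat(TUBE_YAW+180,20); e=np.array([np.cos(np.radians(TUBE_YAW-90)),np.sin(np.radians(TUBE_YAW-90))])
g=TUBE-.013*e; b=bin_pt(0,.035); qb=quat(BIN_YAW,20)
move_gripper(0.0); print(get_time_s(),get_gripper_width()*87)
movel([*g,.24],velocity=.22); print(get_time_s(),get_gripper_width()*87,get_force())
movep([*b,.24],qb); print(get_time_s(),get_gripper_width()*87,get_force())
movel([*b,.07],velocity=.2); print(get_time_s(),get_position(),get_force())
move_gripper(.7); print(get_time_s(),get_gripper_width())
movel([*b,.24],velocity=.25); print(get_time_s(),get_position())
# lever IK rehearsal
A=np.array([.670,-.1525]); ph=np.degrees(np.arctan2(*(GRIP-A)[::-1])); print(ph)
for off in (-90,90):
  for d in (0,25,50):
    a=np.radians(ph+d); s=solve_ik([*(A+.175*np.array([np.cos(a),np.sin(a)])),.105],quat(ph+d+off)); print(off,d,np.round(s,2) if s is not None else None)
p=grab_frame("top"); save(p,"tube_in.png",cv2.resize(p["frame"][120:300,130:430],None,fx=2.5,fy=2.5))
for z in (-1,):
    P,rr,cc=cloud(p,np.ones((400,640),bool))
    m=(P[:,2]>.1)&(np.hypot(P[:,0]-.533,P[:,1]+.045)<.03); print("grip now",P[m].mean(0).round(4))
E
```

```text
15.2083 39.608880650965325
16.3 39.93124913200161 [ 0.43460412 -0.06053319 -1.92783109]
18.0333 39.82648187093003 [-0.1136575  -0.41820763 -2.21944911]
19.0333 [0.51398374 0.32893896 0.07128216] [-0.12913992  0.67001093 -2.26333515]
19.725 0.7003295640870248
20.5583 [0.51294468 0.32790509 0.23853878]
141.9405823270001
-90 0 [ 1.05  0.69 -1.37  1.81  0.71  1.26  0.39]
-90 25 [ 1.16  0.51 -1.23  1.87  0.52  1.15  1.08]
-90 50 [ 1.27  0.57 -1.24  1.81  0.58  1.19  1.62]
90 0 [ 0.85  0.44 -1.02  1.82  0.42  1.12 -2.55]
90 25 [ 1.22  0.6  -1.35  1.87  0.64  1.21 -2.14]
90 50 [ 1.23  0.52 -1.17  1.82  0.52  1.16 -1.47]
grip now [ 0.5296 -0.0437  0.1249]
```

View pics/tube_in.png

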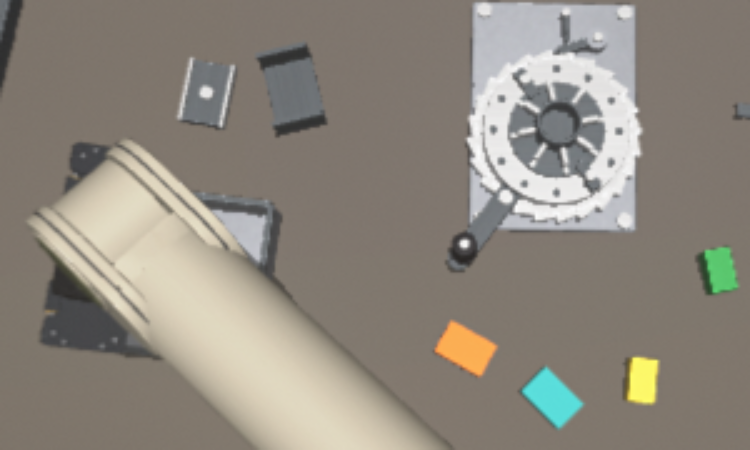

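```bash
python3 - <<'E'
from h import *
A=np.array([.670,-.1525]); ph=np.degrees(np.arctan2(*(GRIP-A)[::-1]))
move_joints([.74,.18,-.87,1.82,.33,1.09,.69]); print(get_time_s(),get_position())
q=quat(ph-90); print(solve_ik([*GRIP,.2],q))
movep([*GRIP,.2],q); print(get_time_s(),get_position(),get_joint_positions(),get_force())
p=grab_frame("scene"); save(p,"hover.png",cv2.resize(p["frame"][60:300,180:500],None,fx=2.3,fy=2.3))
P,rr,cc=cloud(p,np.ones((400,640),bool))
d=P[:,:2]-BIN; a=np.radians(BIN_YAW); x=d@[np.cos(a),np.sin(a)]; y=d@[-np.sin(a),np.cos(a)]
m=(abs(x)<.08)&(abs(y)<.1)&(P[:,2]>.015); print("in bin",m.sum(),np.percentile(P[m,2],[50,95]) if m.any() else 0)
E
```

```text
22.0667 [ 0.54884697 -0.0593166   0.19446134]
[ 0.75490103  0.2645918  -0.86681827  1.71845122  0.21120079  1.25620864
  0.74589671]
22.35 [ 0.5339533  -0.0454713   0.19947477] [ 0.75480784  0.26591032 -0.86689246  1.71841188  0.21374589  1.2527205
  0.74412478] [-0.77222351 -0.0046754  -0.9624872 ]
in bin 428 [0.04156727 0.04455098]
```

View pics/hover.png

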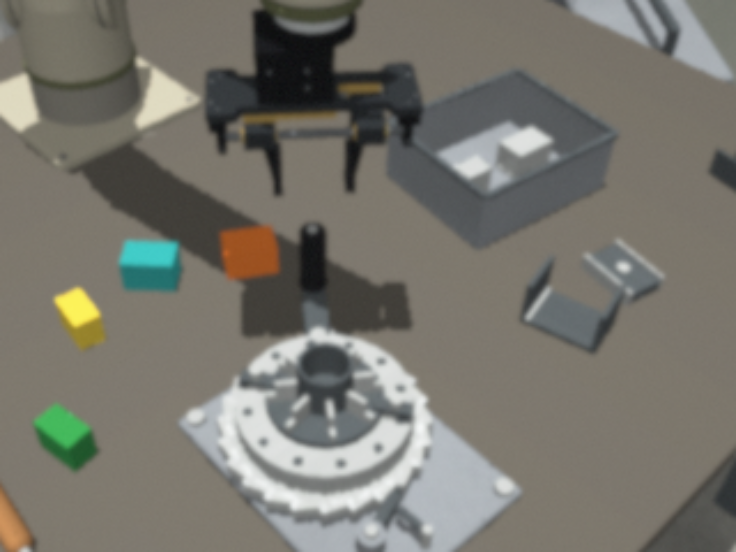

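```bash
cat >> h.py <<'E'
AX=np.array([.670,-.1525]); PH=np.degrees(np.arctan2(*(GRIP-AX)[::-1])); RAD=.1747
def lev(d,r=RAD,z=.100):
    a=np.radians(PH+d); return [*(AX+r*np.array([np.cos(a),np.sin(a)])),z],quat(PH+d-90)
def rep(tag=""):
    p=np.array(get_position()); F=np.array(get_force()); v=p[:2]-AX; a=np.arctan2(v[1],v[0])
    u=np.array([np.cos(a),np.sin(a)]);t=np.array([-u[1],u[0]])
    print(tag,"t%.2f ang %.4f r %.4f z %.4f | Ft %.2f Fr %.2f Fz %.2f w %.1f"%(get_time_s(),a-np.radians(PH),np.hypot(*v),p[2],F[:2]@t,F[:2]@u,F[2],get_gripper_width()*87))
E
python3 - <<'E'
from h import *
rep("hover")
movel([*GRIP,.100],velocity=.15); rep("down")
move_gripper(0.0); rep("closed")
for d in (3,8,13,18): 
    movel(*lev(d),velocity=.08); rep(d)
E
```

```text
hover t22.40 ang -0.0029 r 0.1738 z 0.1993 | Ft 1.06 Fr 1.14 Fz -0.70 w 60.7
down t23.22 ang -0.0028 r 0.1741 z 0.1009 | Ft 0.33 Fr -0.45 Fz -0.25 w 60.9
closed t23.89 ang 0.0001 r 0.1743 z 0.1001 | Ft 0.30 Fr 0.71 Fz 0.61 w 27.2
3 t24.16 ang 0.0558 r 0.1744 z 0.1000 | Ft 2.23 Fr 0.50 Fz 2.13 w 27.1
8 t24.50 ang 0.1397 r 0.1745 z 0.1001 | Ft 0.94 Fr -2.49 Fz 0.49 w 27.6
13 t24.84 ang 0.2278 r 0.1746 z 0.1000 | Ft 4.11 Fr -1.46 Fz 0.32 w 27.2
18 t25.18 ang 0.3162 r 0.1746 z 0.1001 | Ft 2.89 Fr -1.09 Fz 1.98 w 27.4
```

```bash
python3 - <<'E'
from h import *
hold(.2); rep("rest")
for d in (23,27,30,34,38,42,45,47.5): 
    movel(*lev(d),velocity=.06); rep(d)
hold(.3); rep("rest");hold(.1);rep()
E
```

```text
rest t25.38 ang 0.3132 r 0.1746 z 0.1001 | Ft 2.61 Fr -0.95 Fz 1.22 w 27.5
23 t25.78 ang 0.3955 r 0.1747 z 0.1001 | Ft -2.25 Fr -1.09 Fz 0.72 w 27.5
27 t26.13 ang 0.4607 r 0.1747 z 0.1000 | Ft -5.76 Fr -0.90 Fz 1.92 w 27.6
30 t26.43 ang 0.5251 r 0.1747 z 0.1000 | Ft 0.50 Fr -0.41 Fz 3.46 w 26.8
34 t26.78 ang 0.5956 r 0.1747 z 0.1000 | Ft 2.95 Fr -1.14 Fz 1.70 w 27.2
38 t27.13 ang 0.6595 r 0.1747 z 0.1000 | Ft -1.72 Fr 0.34 Fz 3.19 w 27.3
42 t27.48 ang -5.5587 r 0.1747 z 0.1000 | Ft -4.89 Fr 0.18 Fz 5.73 w 27.3
45 t27.78 ang -5.4962 r 0.1747 z 0.1000 | Ft 0.04 Fr -0.65 Fz 2.80 w 27.0
47.5 t28.06 ang -5.4521 r 0.1746 z 0.1001 | Ft 2.61 Fr -0.37 Fz 3.36 w 27.3
rest t28.36 ang -5.4535 r 0.1747 z 0.1000 | Ft 2.55 Fr -0.47 Fz 3.40 w 27.0
 t28.46 ang -5.4536 r 0.1747 z 0.1001 | Ft 1.08 Fr -0.57 Fz 2.43 w 27.3
```

```bash
sed -i 's/a-np.radians(PH),np.hypot/(a-np.radians(PH))%(2*np.pi),np.hypot/' h.py; python3 - <<'E'
from h import *
for d in (46.3,45.6,45.2,44.8,44.4,44.0,43.6,43.2):
    movel(*lev(d),velocity=.04); hold(.15)
    F=[]
    for _ in range(3):
        p=np.array(get_position()); v=p[:2]-AX; v/=np.hypot(*v); F.append(np.array(get_force())[:2]@[-v[1],v[0]]); hold(.03)
    rep(d); print("mean Ft",np.mean(F))
    if np.mean(F)>10: break
E
```

```text
46.3 t28.96 ang 0.8076 r 0.1747 z 0.1000 | Ft -1.69 Fr -0.08 Fz 4.42 w 27.2
mean Ft -0.3639371286008308
45.6 t29.46 ang 0.7957 r 0.1747 z 0.1000 | Ft -0.12 Fr -0.48 Fz 5.45 w 26.9
mean Ft -0.2713739607732449
45.2 t29.96 ang 0.7884 r 0.1747 z 0.1000 | Ft -0.29 Fr -0.38 Fz 5.87 w 27.6
mean Ft -0.6892181913725764
44.8 t30.46 ang 0.7816 r 0.1747 z 0.1000 | Ft 0.29 Fr 0.21 Fz 5.21 w 26.9
mean Ft -0.5645704642217756
44.4 t30.96 ang 0.7753 r 0.1747 z 0.1000 | Ft 1.52 Fr 0.27 Fz 5.72 w 27.4
mean Ft 0.07350026641229405
44.0 t31.46 ang 0.7720 r 0.1747 z 0.1001 | Ft 5.60 Fr -1.33 Fz 4.13 w 27.3
mean Ft 5.448146088091061
43.6 t31.96 ang 0.7699 r 0.1747 z 0.1001 | Ft 7.83 Fr -2.42 Fz 2.14 w 27.5
mean Ft 7.926014517981287
43.2 t32.46 ang 0.7682 r 0.1747 z 0.1001 | Ft 11.90 Fr -2.89 Fz 1.20 w 27.6
mean Ft 11.08860339294702
```

```bash
python3 - <<'E'
from h import *
import pickle
hold(.5); rep("settled")
for n in ("scene","top"):
    p=grab_frame(n); save(p,n+"_end.png")
    p0,_=pickle.load(open(n+"1.pkl","rb"))
    for m in ("channel","chipping_hammer","magnet_block"):
        t=tip_of(p,m); print(n,m,[(np.round(a["position"],1).tolist(),round(a["confidence"],2)) for a in t][:2])
hold(.3); rep("later")
E
```

```text
settled t32.96 ang 0.7682 r 0.1747 z 0.1001 | Ft 12.00 Fr -2.27 Fz 0.63 w 27.3
scene channel [([198.7, 424.6], 0.7)]
scene chipping_hammer [([310.4, 194.6], 0.76)]
scene magnet_block [([182.3, 450.2], 0.75)]
top channel [([157.9, 248.2], 0.66)]
top chipping_hammer [([199.0, 446.3], 0.73)]
top magnet_block [([158.2, 213.1], 0.74)]
later t33.66 ang 0.7683 r 0.1747 z 0.1001 | Ft 12.50 Fr -3.19 Fz 0.47 w 27.3
```

View pics/scene_end.png

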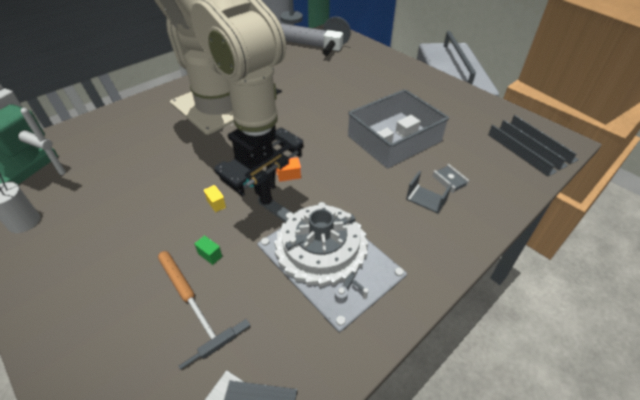

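View pics/top_end.png

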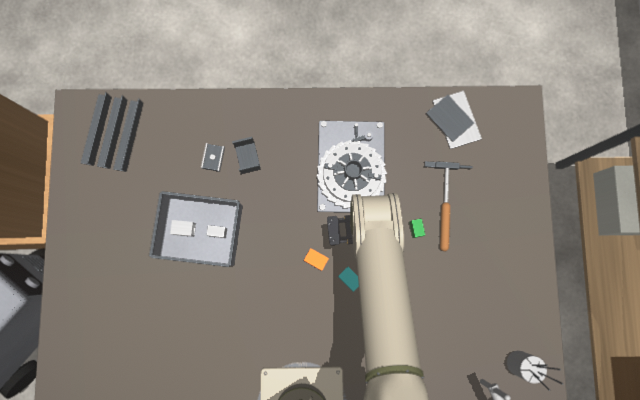

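Both offcuts lie in the bin (top view 182,228 and 216,232). The bystanders haven't moved, the jaws hold the grip, and the pull on the pawl is steady at about 12 N.

```bash
python3 - <<'E'
from h import *
print(sign_off()); rep("end")
E
```

```text
the job is handed in; nothing more can be done
None
the job is handed in; nothing more can be done
```

I put both grey offcuts in the scrap bin, turned the lever three clicks anticlockwise, and drew it back onto the pawl. The job was handed in at about 34 s with the grip still held; no verdict was reported.

**Last checks before hand-in:**
- **Offcuts:** both lie flat and let go in the bin, seen in both cameras.
- **Lever:** the measured angle was 0.768 rad against the nominal 0.785. It is inside the allowed band, and I put the gap down to calibration and start offset. The resistance rose and fell cleanly around the second and third clicks.
- **Pull on the pawl:** about 12 N at the grip and steady over the last second. The jaws were closed at 27 mm.
- **Other things on the bench:** the bracket, hammer and magnet block were found within about 4 pixels of where they started, which is detector scatter. In the views I looked at, the orange, green and yellow look-alikes were where they had been. The arm partly hid the turquoise one from above.

**Readings that disagreed:**
- The force reading around the first click had the wrong sign once (+4 N at 0.23 rad). I therefore counted that click from the total angle turned, where one tooth is 15°, so the count is not in doubt.
- The network's axis points from the two cameras differed by about 1 cm. I used circle fits of the plate and wheel instead, which matched the given 175 mm lever radius to within 1 mm.

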